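# Release the juicing cone from the citrus press

## Task

Take the orange juicing cone off the citrus press for washing: pull the press's silver spring collar straight up and turn it anticlockwise (seen from above) from the red mark to the green mark, and let it drop fully home there. Then lift the cone off and stand it upright on its metal foot, on the chopping board, leaving the collar open and the other things on the worktop where they are.

Things in the scene. Friction and masses are not known exactly. Their poses are not given: they have to be found in the camera images.
- press: Citrus press: fixed white motor base, 150 (x) x 164 (y) x 60 mm high, grey deck; its front (own -x, with rocker and vents) faces roughly to the robot. Origin: centre of its underside, z up. The collar and the socket holding the cone are in the middle of the deck. The socket floor, under the cone's foot, is 80.5 mm above the worktop; its slot for the cone's ears runs along the press's x, 8 mm deep.
- collar_grip (a point): Point on the vertical axis of the spring collar at the height to grip it; moves with it. The collar is a knurled aluminium ring, 56 mm outside diameter, 26 mm high; at rest its underside is 68 mm, this point 88 mm and its top 94 mm above the worktop (8 mm of air above the deck). The cone stands up through it, 51 mm above the resting collar's top: straddle the cone when gripping the collar.
- collar_pointer (a point): Red pointer on the collar's top outer edge, 28 mm from its axis. On the deck, 40 to 56 mm from the axis, a red bar (locked) lies at 145 deg and a green bar (open) at 215 deg from the press's own +x, anticlockwise seen from above; the pointer points to one of them.
- collar_lift (a joint): Height of the collar above its rest, m, 0 to 0.013 (stop). A spring pushes it down: about 6 N at rest, 12 N at the stop. It must be raised more than 7 mm (9 to 12 mm is good) to turn; let go over a notch it drops home to 0, let go between the notches it stays up at about 0.0065.
- collar_turn (a joint): Turn of the collar, rad, growing anticlockwise seen from above; turns easily while raised; stops at -0.07 and 1.29. About 0 (pointer at red): locked, two inner lips cover the cone's ears, the cone cannot be lifted out. About 1.22 (pointer at green): open. With the collar down, teeth hold it within 0.08 of 0, or above 1.13.
- cone: Juicing cone, loose, about 0.12 kg (varies), 64.5 mm high, stands on its flat foot. Origin: centre of the foot's underside, z up its axis. Steel shaft, 22 mm diameter, to 28.5 mm, with two ears at the foot (36 mm tip to tip along x, 9 wide, 8 high); orange straight skirt, 38 mm diameter, 28.5 to 42.5 mm, ribbed cone above. Seated, the skirt's underside is 15 mm above the resting collar.
- cone_skirt (a point): Centre of the cone's straight skirt, 35.5 mm above its foot: the place to grip it.
- board: Pale pink chopping board, fixed, 165 (x) x 235 (y) x 8 mm, lying flat on the worktop, empty. Origin at the centre of its underside; its top is 8 mm above the worktop.
- lemon: Bystander: lemon, 71 x 53 x 51 mm, loose.
- tub: Bystander: spread tub, green lid, 96 x 137 x 53 mm, loose.
- timer: Bystander: red and white kitchen timer, 68 mm across, 57 mm high, loose.
- mug: Bystander: orange mug, 81 x 113 x 101 mm, loose.

How it is judged (in metres and radians):
On the way, in this order (a step that is already met when the one before it is completed fails the run):
1. the collar is pulled up more than 6 mm while the cone is still seated (value of joint collar_lift above 0.006 m and z of cone in the frame of press below 0.088 m), for 0.1 s.
2. the collar is turned to open and down again, the cone still in the socket (value of joint collar_turn above 1.08 rad and value of joint collar_lift below 0.0025 m and horizontal distance between cone and press below 0.01 m and z of cone in the frame of press below 0.088 m), for 0.1 s.
At the end, for the whole second after the job is handed in: The collar is in its open notch (turned more than 1.08 rad) and down to within 2.5 mm of its rest; the cone stands upright (within 0.12 rad) and still with its foot on the chopping board, its axis within the board's outline, released (value of joint collar_turn above 1.08 rad and value of joint collar_lift below 0.0025 m and angle between cone's own z axis and vertical below 0.12 rad and x of cone in the frame of board between -0.08 and 0.08 m and y of cone in the frame of board between -0.115 and 0.115 m and height (world z) of cone between 0.004 and 0.013 m and contact force between cone and board above 0.2 N and linear speed of cone below 0.02 m/s); the robot touches nothing.
It fails at once if a bystander (lemon, tub, timer or mug) is moved more than 4 cm (distance of any of lemon, tub, timer, mug from where it was at the start of the episode above 0.04 m).
It also fails if it takes over 56 s, if anything falls off the work surface, if the arm or the gripper's body presses on something with over 40 N, if the wrist force passes 120 N, or if a joint passes its speed limit or range.

## Robot

A 6-joint arm with a two-finger parallel gripper is mounted at the origin on the work surface; the furniture and walls round the work are solid. World frame = base frame: x ahead of the robot, y to its left, z up, the work surface at z = 0. Lengths are in mm, angles in degrees, forces in N, time in s.
With the tool pointing down it reaches from about 300 to 850 mm from the base axis. Payload 4.2 kg.
Tool frame: the origin (TCP) lies at the very end of the fingers, on their centre line; the grasp point (between the pads) lies 19 mm behind it (env.tcp_to_grasp is the distance from the TCP to the grasp point, in mm); z points along the fingers, y is the line along which they close (so a half turn about z gives the same grasp; the last joint's range is limited). The gripper opens to 91 mm and grips with 3 to 60 N. Pads are 32 mm wide; open, the fingers measure 118 mm over their backs; the gripper's body (76 mm by 178 mm) begins 60 mm behind the grasp point.
Start: joints at [-69.672, 18.312, 89.639, -0, 72.044, -1.146], TCP at [210.504, -535.099, 213.976] pointing down, gripper open.
Joint ranges: [-177.97, 177.97], [-48.28, 115.42], [12.27, 149.76], [-77.06, 257.06], [2.81, 150.46], [-146.56, 146.56]. Speed limits (degrees/s): [147.25, 147.25, 180, 180, 180, 180].

## Interface

Orientations are given as [roll, pitch, yaw] about the fixed x, y, z axes, in that order (R = Rz(yaw) Ry(pitch) Rx(roll)).
In Python, from workcell import env gives the robot as it stands.
- The arm moves only by the tool move_arm, never from a script. Its argument "plan" is a list of rows, each a list of 3 entries, a list of its own where there are three numbers: the shift along the world's x, y, z in cm, then the turn about the world's z in degrees, then the closure, from 0 (fully open) to 1 (shut). In form: [[[x, y, z], turn, claw], ...]. A call has 1 to 5 rows; each row shifts and turns the commanded pose from where the row before left it; what a row does not reach is not made up. A row lasts 1/10 s, in which the tool goes at most 50 mm and 8.59 degrees, less where a joint would pass 70% of its speed; a pose out of reach is approached as far as the arm can. A call is refused whole if a number of a shift passes 5 or a number of a turn 8.59, either way. A call with a gripper value outside its range is refused whole. The fingers move at their own pace and stop on an object; "squeeze" is the grip in N (left out, the last holds). Time passes only in rows, so rows that do not move let the fingers close. It gives the time, the measured TCP pose, the force, the opening and the grip force at its end, in the units of the state.
- env.state(): the state, without advancing time (a new reading comes with each control period).
- env.grab_frame(name): name is "side" or "top" or "wrist"; returns a dict with "frame" (480x640x3 uint8, red, green, blue), "z_map" (480x640 float32, mm along the optical axis (not along the pixel's ray), 0 where there is no reading), "fovy" (degrees; the focal length in pixels is half the picture's height over the tangent of half this angle, whatever the lens; pixels are square), "cx", "cy" (the principal point, pixels), "D" ([k1, k2, p1, p2, k3] as OpenCV has them; the pictures are not rectified), "position" and "orientation" of the camera in the world. Camera axes: x right, y down, z forward; pixel columns grow to the right and rows downward; lengths in mm; the calibration is good to about 2 mm. A picture is of the moment at which its call begins.
- env.job_done(): hands the job in; it is judged then, once.
Trained networks look in a picture, given as the dict that the camera call returned (one of the last four; its "shot" number tells which), for a name from the list of things; names that differ only in an ending like _2 or _b are one class to them, and where a whole thing is asked for, a point or a joint stands for the part that bears it (a point fixed in the world has none). Each returns a list of dicts, best first, with "score" (0 to 1); they miss things now and then, are a little off and sometimes report something else, mostly with a low value. They report only what shows in the picture. A call takes as long as a camera call.
- env.search_frame(picture, label): "point" ([column, row] in pixels, amid what is visible of it).
- env.landmark_of(picture, label): "point" ([column, row] in pixels: a listed point, or the origin of a listed thing).
The state is a dict: "time_s": time; "qpos": joint angles; "qvel": joint speeds; "effort": joint torques, N m; "ee_pos": TCP position; "ee_rot": TCP orientation; "force": force on the tool from outside, world axes, zero at the start; "torque": the same for the moment, N m; "gripper_width": finger opening in mm; "gripper_force": force on a finger pad.
Only numpy, scipy, OpenCV 4.12 (cv2) and the standard library are available. Lean on these libraries where they do the work, as an engineer would, in place of code of your own. Each camera call takes 0.05 s, during which the arm holds its last target. There are 200 camera calls.

## Working session

There is one attempt and no reset: what is moved stays moved. The work goes in short steps, Python scripts to look and compute and a tool call to move; the robot and the scene stay as the last step left them, time stands still between calls to the robot, and variables do not carry over. Pictures are saved under pics/ and viewed, at most 10 in all, crops included, and the job is handed in when it is done.

Besides the shell and the picture viewer there is one more tool, called as name([rows], argument=value, ...), one row to a line, values as JSON. move_arm: Moves the arm, as the interface text tells. Its arguments: {"type":"object","properties":{"plan":{"type":"array","items":{"type":"array"}},"squeeze":{"type":"number"}},"required":["plan"]}

```bash
mkdir -p pics
cat > h.py <<'E'
import numpy as np, cv2
from scipy.spatial.transform import Rotation as R
from workcell import env
def K(f):
    F=240/np.tan(np.radians(f["fovy"])/2); return np.array([[F,0,f["cx"]],[0,F,f["cy"]],[0,0,1]])
def rot(f):
    o=np.array(f["orientation"]); return o if o.shape==(3,3) else R.from_euler("xyz",o,degrees=True).as_matrix()
def ray(f,p):
    u=cv2.undistortPoints(np.array([[p]],float),K(f),np.array(f["D"],float))[0,0]
    return rot(f)@np.array([u[0],u[1],1])
def atz(f,p,z):
    d=ray(f,p); c=np.array(f["position"]); return c+d*(z-c[2])/d[2]
def depth(f,p):
    d=int(round(p[1])),int(round(p[0])); return np.array(f["position"])+ray(f,p)*f["z_map"][d]
def save(f,n): cv2.imwrite("pics/"+n,f["frame"][:,:,::-1])
E
python3 - <<'E'
from h import *
np.set_printoptions(precision=1,suppress=True)
s=env.state();print(s["time_s"],s["ee_pos"],s["ee_rot"],s["force"],env.tcp_to_grasp)
for n in("top","side"):
    f=env.grab_frame(n);save(f,n+"0.png");print(n,f["position"],f["orientation"],f["fovy"])
    for l,z in(("press",0),("collar_grip",88),("collar_pointer",94),("cone",80.5),("cone_skirt",116),("board",0),("lemon",25),("tub",25),("timer",28),("mug",50)):
        for k,g in enumerate(env.landmark_of(f,l)[:2]): print(l,np.array(g["point"]),round(g["score"],2),atz(f,g["point"],z),depth(f,g["point"]))
E
```

```text
0.0 [ 210.3 -534.6  213.1] [-179.9   -0.    21.5] [ 0.1  0.2 -0.4] 18.8
top [ 397.1 -160.7 1659.1] [-175.5   -0.8  -91. ] 43.79840718516286
press [169.4 245.5] 0.65 [537.3 211.2   0. ] [529.2 189.7  96. ]
collar_grip [162.3 242.3] 0.62 [538.7 210.6  88. ] [534.2 198.8 138. ]
collar_pointer [157.3 249.6] 0.59 [519.  222.6  94. ] [519.1 222.9  92.9]
cone [162.3 243.4] 0.54 [536.4 212.4  80.5] [532.  200.5 130.6]
cone_skirt [156.2 242.2] 0.45 [536.7 220.2 116. ] [534.6 214.5 138.9]
board [326.9 242.5] 0.62 [ 538.6 -230.3    0. ] [ 538.2 -230.1    4.4]
lemon [238.5 221.3] 0.63 [599.   13.4  25. ] [596.2  11.   47.7]
tub [443.5 228.8] 0.76 [ 569.7 -554.8   25. ] [ 567.  -548.7   50.3]
timer [398.6 199.2] 0.87 [ 653.7 -430.7   28. ] [ 648.8 -425.5   59. ]
mug [251.2 299.8] 0.62 [383.  -21.7  50. ] [382.6 -17.7   3.9]
mug [162.7 241.6] 0.22 [544.  218.5  50. ] [536.6 199.4 131.2]
side [737.6 281.1 952.1] [-149.5    0.7  152.8] 56.74325679966618
press [390.  412.3] 0.92 [542.3 213.4   0. ] [562.1 220.3  96.5]
collar_grip [398.5 402.5] 0.74 [536.8 211.8  88. ] [549.7 216.3 143.2]
collar_grip [221.3 203.1] 0.43 [ 666.2 -372.    88. ] [ 674.6 -296.   188.6]
collar_pointer [414.3 401.4] 0.61 [510.9 224.7  94. ] [502.4 222.6  61.6]
cone [397.  401.9] 0.77 [537.  208.9  80.5] [551.1 214.  141.9]
cone [400.7 405.1] 0.56 [533.9 217.3  80.5] [548.5 221.9 142.9]
cone_skirt [403.3 405.9] 0.59 [538.8 223.4 116. ] [544.9 225.2 141.5]
cone_skirt [238.7 162.1] 0.22 [ 586.2 -446.9  116. ] [ 574.8 -501.8   52.9]
board [296.2 241.4] 0.63 [ 534.6 -241.5    0. ] [ 536.4 -236.9    8.5]
lemon [317.9 346.8] 0.93 [613.   27.9  25. ] [616.3  34.5  49.3]
tub [240.  162.2] 0.69 [ 566.7 -524.1   25. ] [ 571.9 -499.5   53.3]
timer [224.7 203.3] 0.73 [ 653.7 -412.6   28. ] [ 667.2 -301.6  176. ]
mug [400.3 287.1] 0.9 [391.6  -1.1  50. ] [375.4 -14.3   7.7]
```

View pics/top0.png

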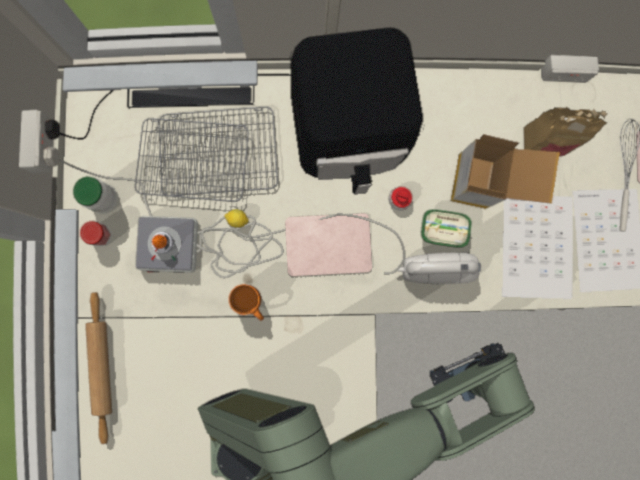

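View pics/side0.png

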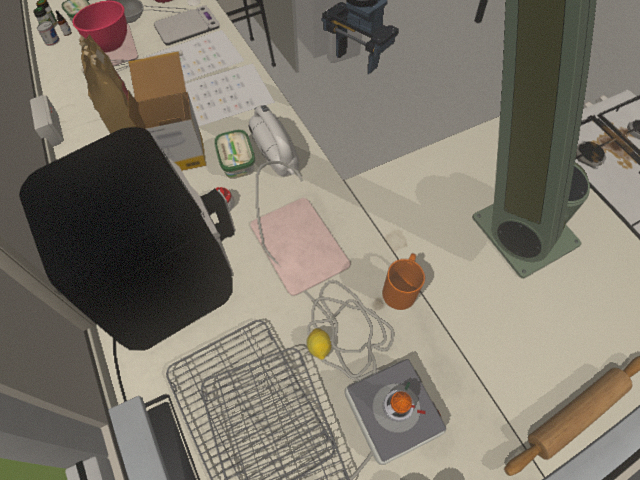

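move_arm([
  [[1.8,4.2,0.3],-1.2,0],
  [[1.8,4.2,0.3],-1.2,0],
  [[1.8,4.2,0.3],-1.2,0],
  [[1.8,4.2,0.3],-1.2,0],
  [[1.8,4.2,0.3],-1.2,0],
])

```text
time_s: 1.6
ee_pos: [300.9, -323.5, 229.2]
ee_rot: [180.0, -0.0, 15.4]
force: [0.5, 0.5, 0.2]
gripper_width: 91.2
gripper_force: 0.0
```

move_arm([
  [[1.8,4.2,0.3],-1.2,0],
  [[1.8,4.2,0.3],-1.2,0],
  [[1.8,4.2,0.3],-1.2,0],
  [[1.8,4.2,0.3],-1.2,0],
  [[1.8,4.2,0.3],-1.2,0],
])

```text
time_s: 2.1
ee_pos: [390.9, -113.3, 244.4]
ee_rot: [180.0, -0.1, 9.4]
force: [0.8, -0.2, 0.2]
gripper_width: 90.9
gripper_force: 0.0
```

move_arm([
  [[1.8,4.2,0.3],-1.2,0],
  [[1.8,4.2,0.3],-1.2,0],
  [[1.8,4.2,0.3],-1.2,0],
  [[1.8,4.2,0.3],-1.2,0],
  [[1.8,4.2,0.3],-1.2,0],
])

```text
time_s: 2.6
ee_pos: [480.9, 96.9, 259.3]
ee_rot: [180.0, -0.0, 3.5]
force: [0.6, -1.0, -0.2]
gripper_width: 91.4
gripper_force: 0.0
```

move_arm([
  [[1.8,4.2,0],-1.2,0],
  [[1.8,4.2,0],-1.2,0],
  [[0.9,2.1,0],0,0],
  [[0,0,0],0,0],
])

```text
time_s: 3.0
ee_pos: [526.3, 202.7, 258.2]
ee_rot: [-180.0, 0.0, 1.3]
force: [-0.1, -1.2, 0.6]
gripper_width: 91.0
gripper_force: 0.0
```

Run:
```python
from h import *
np.set_printoptions(precision=1,suppress=True)
s=env.state();print(s["time_s"],s["ee_pos"],s["ee_rot"],s["qpos"])
f=env.grab_frame("wrist");save(f,"w1.png");print(f["position"],f["orientation"],f["fovy"])
for l,z in(("press",0),("collar_grip",88),("collar_pointer",94),("cone",80.5),("cone_skirt",116)):
    for g in env.landmark_of(f,l)[:2]: print(l,np.array(g["point"]),round(g["score"],2),atz(f,g["point"],z),depth(f,g["point"]))
```

```text
3.0 [526.3 202.7 258.2] [-180.     0.     1.3] [ 19.9  15.9  86.7   0.   77.4 108.6]
[598.8 204.3 430.3] [165.1   0.  -88.8] 58.32269378534807
press [307.6 190.7] 0.58 [541.  213.1   0. ] [557.6 210.6 123.2]
collar_pointer [282. 234.] 0.78 [518.4 231.2  94. ] [518.8 231.1  96. ]
cone [302.2 204.5] 0.97 [540.4 215.7  80.5] [550.3 213.8 140.1]
cone_skirt [304.8 212.2] 0.85 [540.6 212.6 116. ] [545.6 211.9 143.1]
```

View pics/w1.png

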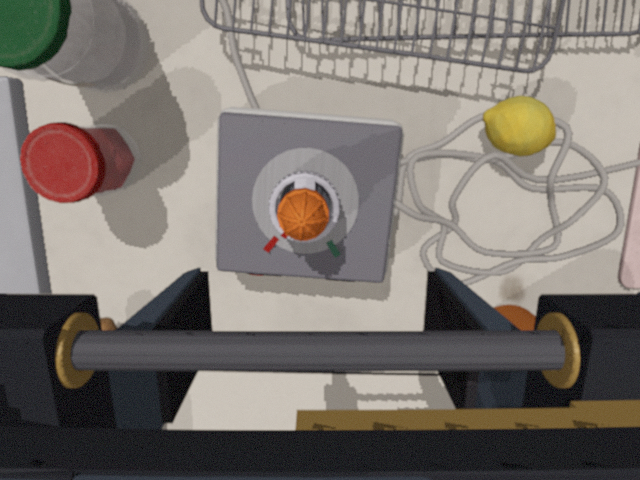

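The picture shows the press: deck corners near (222,110), (402,122), (383,281) and (216,270), the red bar at (271,244), the green bar at (334,247), and the cone tip at (303,216). I'll use these to get its centre and yaw.

Run:
```python
from h import *
np.set_printoptions(precision=1,suppress=True)
f=env.grab_frame("wrist"); fr=f["frame"]
# world points from depth, deck plane and cone tip
v,u=np.mgrid[90:300,190:430]; z=f["z_map"][v,u].ravel()
px=np.stack([u.ravel(),v.ravel()],1).astype(float)
un=cv2.undistortPoints(px[:,None],K(f),np.array(f["D"],float))[:,0]
P=np.array(f["position"])+(np.c_[un,np.ones(len(un))]*z[:,None])@rot(f).T
m=(z>0)&(abs(P[:,2]-60)<4); D=P[m]; print("deck z",np.median(D[:,2]),cv2.minAreaRect(D[:,:2].astype(np.float32)))
m2=(z>0)&(P[:,2]>125)&(P[:,2]<150); print("cone top",P[m2].max(0),P[m2].mean(0),P[m2].min(0))
m3=(z>0)&(P[:,2]>91)&(P[:,2]<97); C=P[m3]; print("collar top",m3.sum(),cv2.minEnclosingCircle(C[:,:2].astype(np.float32)),np.median(C[:,2]))
c=fr[90:300,190:430].reshape(-1,3).astype(int)
for n,i,j in(("red",0,1),("green",1,0)):
    mm=(c[:,i]>c[:,j]*1.8)&(c[:,i]>c[:,2]*(1.5 if n=="red" else 1))&(abs(P[:,2]-60)<4)
    Q=P[mm&(z>0)]; print(n,len(Q),np.median(Q,0))
for k in((222,110),(402,122),(383,281),(216,270)): print(atz(f,k,60))
```

```text
deck z 61.46239134411206 ((539.7945556640625, 213.9905242919922), (154.80905151367188, 140.5683135986328), 86.73682403564453)
cone top [557.8 231.9 149. ] [542.2 213.4 138.4] [521.8 195.7 125. ]
collar top 1296 ((539.6149291992188, 214.2519073486328), 28.872222900390625) 95.10130410214248
red 75 [500.5 244.8  63.1]
green 9 [499.7 189.9  63.5]
[613.8 279.3  60. ]
[606.7 129.7  60. ]
[466.4 137.9  60. ]
[474.5 290.2  60. ]
```

move_arm([
  [[1.34,1.13,-3],0,0],
  [[0,0,-4],0,0],
  [[0,0,-4],0,0],
  [[0,0,-4],0,0],
  [[0,0,0],0,0],
])

```text
time_s: 3.85
ee_pos: [534.9, 209.0, 104.2]
ee_rot: [179.8, 0.6, 1.0]
force: [-0.7, -0.9, -0.9]
gripper_width: 91.7
gripper_force: 0.0
```

Run:
```python
from h import *
s=env.state();print(s["time_s"],s["ee_pos"],s["ee_rot"],s["force"])
f=env.grab_frame("wrist");save(f,"w2.png")
```

```text
3.85 [534.91901697 209.01148536 104.17882332] [179.7676207    0.63901634   1.0173657 ] [-0.74476718 -0.86492913 -0.85478916]
```

View pics/w2.png

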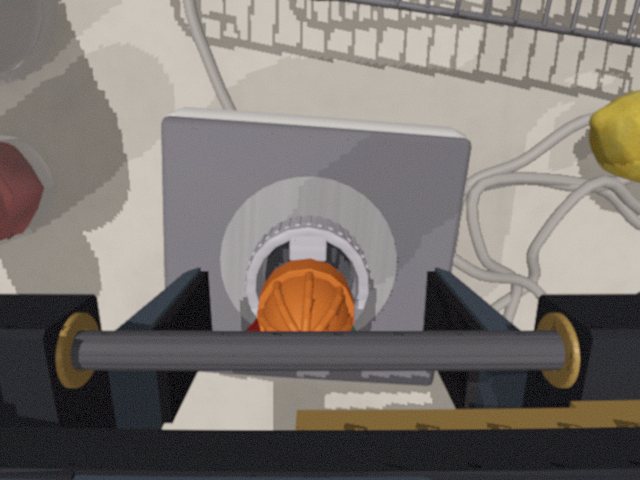

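The cone sits between the fingers at about (307,300), slightly left of their centre (318). That matches the remaining 5 mm shortfall in y.

move_arm([
  [[0.48,0.49,0],0,0],
  [[0,0,-1.7],0,0],
  [[0,0,-1.6],0,0],
  [[0,0,0],0,0],
])

```text
time_s: 4.3
ee_pos: [544.4, 216.4, 76.9]
ee_rot: [-180.0, -0.1, 1.1]
force: [-0.7, -0.3, 1.3]
gripper_width: 91.5
gripper_force: 0.0
```

move_arm([
  [[0,0,0],0,0],
  [[0,0,0],0,0],
])

```text
time_s: 4.5
ee_pos: [545.2, 216.7, 78.1]
ee_rot: [-179.9, -0.2, 1.1]
force: [0.4, 0.8, -0.2]
gripper_width: 91.2
gripper_force: 0.0
```

move_arm([
  [[-0.55,-0.27,-0.35],0,0],
  [[0,0,-0.35],0,0],
  [[0,0,0],0,0],
  [[0,0,0],0,0],
])

```text
time_s: 4.9
ee_pos: [538.2, 213.4, 68.9]
ee_rot: [180.0, 0.0, 1.1]
force: [0.0, 0.1, 0.6]
gripper_width: 91.3
gripper_force: 0.0
```

move_arm([
  [[0.1,0,0.15],0,0.3],
  [[0,0,0],0,0.6],
  [[0,0,0],0,0.6],
  [[0,0,0],0,0.6],
  [[0,0,0],0,0.6],
], squeeze=40)

```text
time_s: 5.4
ee_pos: [539.2, 213.7, 70.5]
ee_rot: [-180.0, -0.0, 1.1]
force: [-0.2, 0.2, 0.2]
gripper_width: 55.9
gripper_force: 40.0
```

Gripped: the opening reads 55.9 mm. Raising it about 10.5 mm.

move_arm([
  [[0,0,0.4],0,0.6],
  [[0,0,0.4],0,0.6],
  [[0,0,0.3],0,0.6],
  [[0,0,0],0,0.6],
  [[0,0,0],0,0.6],
])

```text
time_s: 5.9
ee_pos: [539.2, 213.6, 81.1]
ee_rot: [-180.0, 0.0, 1.1]
force: [2.6, 3.2, -11.0]
gripper_width: 55.9
gripper_force: 40.0
```

move_arm([
  [[0,0,0],7,0.6],
  [[0,0,0],7,0.6],
  [[0,0,0],7,0.6],
  [[0,0,0],7,0.6],
  [[0,0,0],0,0.6],
])

```text
time_s: 6.4
ee_pos: [539.2, 213.5, 81.1]
ee_rot: [-180.0, 0.0, 29.1]
force: [2.7, 3.2, -11.2]
gripper_width: 55.6
gripper_force: 40.0
```

move_arm([
  [[0,0,0],7,0.6],
  [[0,0,0],7,0.6],
  [[0,0,0],7,0.6],
  [[0,0,0],0,0.6],
  [[0,0,0],0,0.6],
])

```text
time_s: 6.9
ee_pos: [539.2, 213.5, 81.3]
ee_rot: [180.0, -0.0, 49.9]
force: [3.0, 3.2, -11.1]
gripper_width: 55.7
gripper_force: 40.0
```

move_arm([
  [[0,0,0],7,0.6],
  [[0,0,0],7,0.6],
  [[0,0,0],7,0.6],
  [[0,0,0],0,0.6],
  [[0,0,0],0,0.6],
])

```text
time_s: 7.4
ee_pos: [539.3, 213.5, 81.5]
ee_rot: [180.0, -0.0, 70.8]
force: [3.9, 2.8, -11.0]
gripper_width: 55.8
gripper_force: 40.0
```

Run:
```python
from h import *
s=env.state();print(s["ee_rot"],s["torque"],s["qpos"])
f=env.grab_frame("side");cv2.imwrite("pics/s2.png",cv2.resize(f["frame"][330:480,300:500,::-1],None,fx=4,fy=4))
```

```text
[ 1.79980608e+02 -9.52808108e-03  7.08388632e+01] [ 0.5552848  -0.67930305  0.03232002] [ 2.04586396e+01  2.51828314e+01  9.96271845e+01 -6.12362904e-03
  5.51689709e+01  3.96232747e+01]
```

View pics/s2.png

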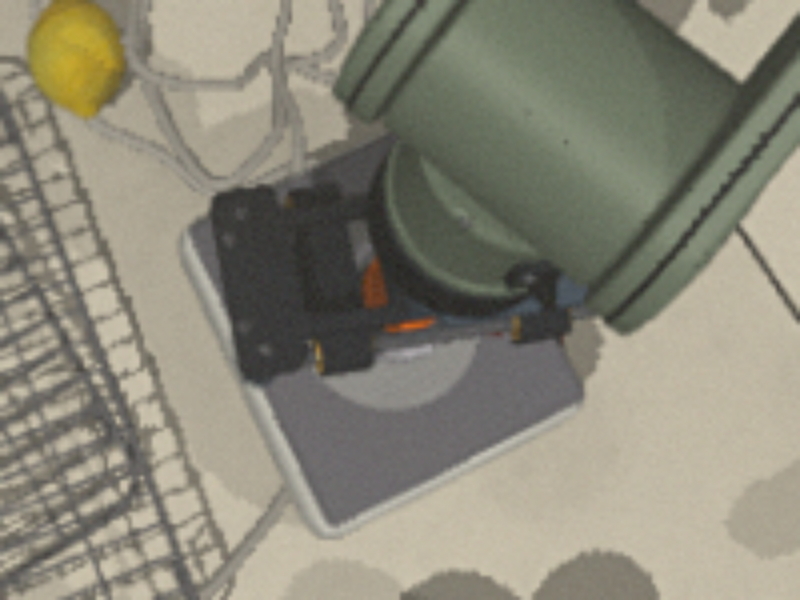

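The gripper holds the collar with the press undisturbed and the cone (orange) still in place. The turn is 69.7°, within the open notch. I'll lower it and let go.

move_arm([
  [[0,0,-0.4],0,0.6],
  [[0,0,-0.4],0,0.6],
  [[0,0,-0.2],0,0.6],
  [[0,0,0],0,0.6],
  [[0,0,0],0,0.6],
])

```text
time_s: 7.95
ee_pos: [539.4, 213.4, 71.7]
ee_rot: [180.0, -0.0, 71.1]
force: [1.6, 2.5, -5.8]
gripper_width: 55.7
gripper_force: 40.0
```

move_arm([
  [[0,0,0],0,0.3],
  [[0,0,0],0,0],
  [[0,0,0],0,0],
  [[0,0,0],0,0],
])

```text
time_s: 8.35
ee_pos: [539.2, 213.1, 71.9]
ee_rot: [180.0, 0.0, 71.1]
force: [-0.7, -0.5, 0.1]
gripper_width: 84.7
gripper_force: 0.0
```

move_arm([
  [[0,0,2],0,0],
  [[0,0,3],0,0],
  [[0,0,4],0,0],
  [[-0.3,-1.2,4],0,0],
  [[0,0,0],0,0],
])

```text
time_s: 8.85
ee_pos: [539.0, 201.5, 207.8]
ee_rot: [179.4, -0.4, 71.0]
force: [1.1, 0.2, 0.3]
gripper_width: 91.2
gripper_force: 0.0
```

Run:
```python
from h import *
np.set_printoptions(precision=1,suppress=True)
s=env.state();print(s["time_s"],s["ee_pos"],s["ee_rot"])
f=env.grab_frame("wrist");save(f,"w3.png");print(f["position"])
for l,z in(("press",0),("collar_pointer",94),("cone",80.5),("cone_skirt",116)):
    for g in env.landmark_of(f,l)[:2]: print(l,np.array(g["point"]),round(g["score"],2),atz(f,g["point"],z),depth(f,g["point"]))
v,u=np.mgrid[0:480,0:640]; z=f["z_map"].ravel()
px=np.stack([u.ravel(),v.ravel()],1).astype(float)
un=cv2.undistortPoints(px[:,None],K(f),np.array(f["D"],float))[:,0]
P=np.array(f["position"])+(np.c_[un,np.ones(len(un))]*z[:,None])@rot(f).T
r=np.hypot(P[:,0]-539.7,P[:,1]-214)
for a,b in((0,8),(24,27),(35,50)):
    h=P[(z>0)&(r>a)&(r<b)&(P[:,2]<160),2]; print(a,b,np.percentile(h,[10,50,90]) if len(h) else None,len(h))
```

```text
8.85 [539.  201.5 207.8] [179.4  -0.4  71. ]
[560.7 269.5 380.5]
press [312.2 197.2] 0.89 [542.3 218.6   0. ] [546.9 231.4  95.3]
collar_pointer [285.3 257. ] 0.59 [515.6 198.   94. ] [516.  198.7  96.7]
cone [310.7 220.7] 0.67 [539.7 213.9  80.5] [543.9 224.9 139.8]
cone_skirt [312.2 217.6] 0.37 [543.7 222.1 116. ] [545.  225.8 136.7]
0 8 [142.9 145.3 147.2] 604
24 27 [94.4 95.3 96.2] 830
35 50 [61.  62.3 63.4] 6730
```

View pics/w3.png

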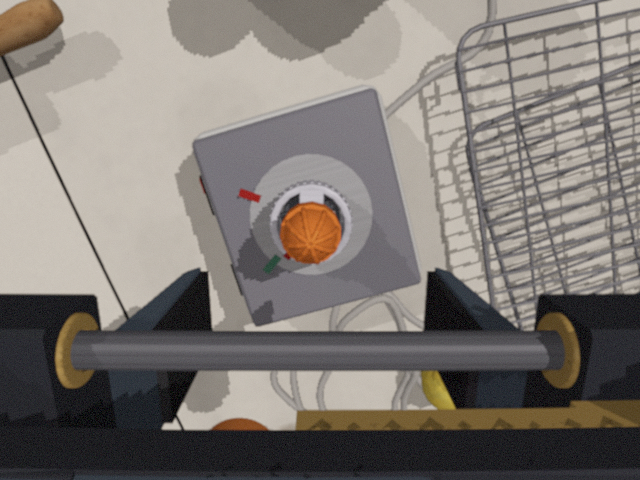

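The pointer at (287,256) points to the green bar at (272,264). The collar top is at the same height as before, so it is home and open. Next I grip the skirt with the TCP at about z = 98.

move_arm([
  [[0.05,1.2,-2],0,0],
  [[0,0,-3],0,0],
  [[0,0,-3],0,0],
  [[0,0,-2],0,0],
  [[0,0,0],0,0],
])

```text
time_s: 9.6
ee_pos: [533.6, 212.4, 97.0]
ee_rot: [-179.6, 0.4, 71.1]
force: [-1.0, -0.6, -1.0]
gripper_width: 91.6
gripper_force: 0.0
```

move_arm([
  [[0,0,0],0,0],
  [[0,0,0],0,0],
])

```text
time_s: 9.8
ee_pos: [537.4, 213.7, 102.4]
ee_rot: [179.9, -0.1, 71.1]
force: [0.2, 1.6, 0.8]
gripper_width: 91.3
gripper_force: 0.0
```

move_arm([
  [[0.1,0,-0.2],0,0],
  [[0,0,0],0,0],
  [[0,0,0],0,0],
])

```text
time_s: 10.1
ee_pos: [537.9, 213.4, 100.0]
ee_rot: [180.0, -0.0, 71.1]
force: [-0.1, 0.1, -0.6]
gripper_width: 91.6
gripper_force: 0.0
```

move_arm([
  [[0.1,0,-0.2],0,0.3],
  [[0,0,0],0,0.5],
  [[0,0,0],0,0.8],
  [[0,0,0],0,0.8],
  [[0,0,0],0,0.8],
], squeeze=15)

```text
time_s: 10.6
ee_pos: [538.7, 213.4, 97.5]
ee_rot: [180.0, -0.0, 71.1]
force: [-0.1, 0.1, 1.3]
gripper_width: 54.3
gripper_force: 0.0
```

move_arm([
  [[0,0,0],0,0.8],
  [[0,0,0],0,0.8],
])

```text
time_s: 10.8
ee_pos: [538.8, 213.4, 97.5]
ee_rot: [180.0, -0.0, 71.1]
force: [0.9, -0.6, 0.7]
gripper_width: 37.7
gripper_force: 0.5
```

move_arm([
  [[0,0,0],0,0.8],
  [[0,0,0.5],0,0.8],
  [[0,0,1],0,0.8],
  [[0,0,1],0,0.8],
  [[0,0,0],0,0.8],
])

```text
time_s: 11.3
ee_pos: [540.0, 213.9, 124.7]
ee_rot: [179.8, -0.2, 71.1]
force: [0.8, 0.3, -0.7]
gripper_width: 37.4
gripper_force: 15.0
```

move_arm([
  [[0,0,3],0,0.8],
  [[0,0,3.5],0,0.8],
  [[0,-1,3],0,0.8],
  [[-0.2,-3,0],-4,0.8],
  [[-0.3,-4,0],-5,0.8],
])

```text
time_s: 11.8
ee_pos: [534.3, 133.8, 218.8]
ee_rot: [179.9, -0.1, 62.0]
force: [0.6, -0.4, -1.8]
gripper_width: 37.7
gripper_force: 15.0
```

move_arm([
  [[-0.3,-4.5,0],-5,0.8],
  [[-0.3,-4.5,0],-5,0.8],
  [[-0.3,-4.5,0],-5,0.8],
  [[-0.3,-4.5,0],-5,0.8],
  [[-0.3,-4.5,0],-5,0.8],
])

```text
time_s: 12.3
ee_pos: [518.2, -93.3, 217.7]
ee_rot: [180.0, -0.0, 36.9]
force: [-0.2, -0.8, -1.5]
gripper_width: 37.4
gripper_force: 15.0
```

move_arm([
  [[-0.3,-4.5,0],-5,0.8],
  [[-0.2,-4,0],-5,0.8],
  [[0,-3,0],-3,0.8],
  [[0,-1,0],0,0.8],
  [[0,0,0],0,0.8],
])

```text
time_s: 12.8
ee_pos: [513.5, -217.5, 217.3]
ee_rot: [-180.0, 0.0, 24.0]
force: [-0.0, 0.4, -0.7]
gripper_width: 37.5
gripper_force: 15.0
```

move_arm([
  [[0,0,0],0,0.8],
  [[0,0,0],0,0.8],
])

```text
time_s: 13.0
ee_pos: [513.8, -215.2, 217.5]
ee_rot: [-180.0, -0.0, 24.2]
force: [0.1, 0.1, -1.2]
gripper_width: 37.5
gripper_force: 15.0
```

Run:
```python
from h import *
np.set_printoptions(precision=1,suppress=True)
s=env.state();print(s["time_s"],s["ee_pos"],s["ee_rot"],s["gripper_width"],s["force"])
f=env.grab_frame("side");save(f,"s3.png")
for l in("cone","cone_skirt","board"):
    for g in env.landmark_of(f,l)[:1]: print(l,np.array(g["point"]),round(g["score"],2),depth(f,g["point"]))
```

```text
13.0 [ 513.8 -215.2  217.5] [-180.    -0.    24.2] 37.53062356005748 [ 0.1  0.1 -1.2]
cone [306.8 198.9] 0.74 [ 517.3 -204.1  214.7]
cone_skirt [303.6 187.9] 0.73 [ 537.4 -171.7  301.7]
board [297.6 241.5] 0.76 [ 532.8 -236.6    5.6]
```

View pics/s3.png

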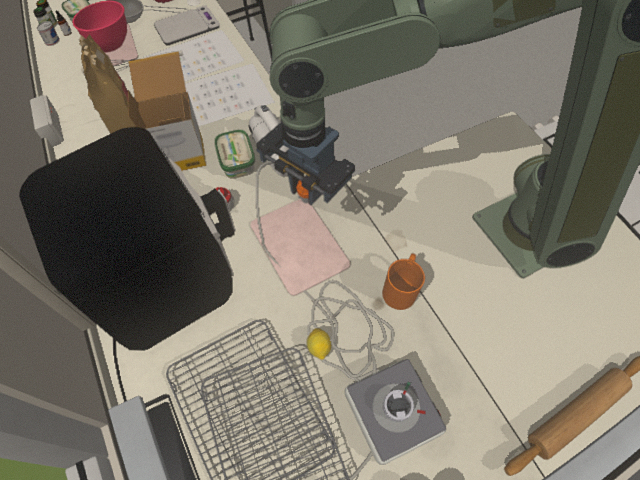

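The cone (orange, at about (303,190)) is held over the board, and the empty socket shows at (400,403). Lowering now, slowly at the end.

move_arm([
  [[0,0,-3],0,0.8],
  [[0,0,-4],0,0.8],
  [[0,0,-4],0,0.8],
  [[0,0,-3],0,0.8],
  [[0,0,-2],0,0.8],
])

```text
time_s: 13.7
ee_pos: [512.6, -215.6, 55.2]
ee_rot: [-179.9, 0.1, 24.1]
force: [1.0, 0.1, -0.4]
gripper_width: 37.0
gripper_force: 15.0
```

move_arm([
  [[0,0,-1],0,0.8],
  [[0,0,-0.5],0,0.8],
  [[0,0,0],0,0.8],
  [[0,0,0],0,0.8],
  [[0,0,0],0,0.8],
])

```text
time_s: 14.2
ee_pos: [514.5, -216.9, 43.6]
ee_rot: [179.9, -0.1, 24.1]
force: [-0.3, 0.2, -1.3]
gripper_width: 37.9
gripper_force: 15.0
```

move_arm([
  [[0,0,-0.7],0,0.8],
  [[0,0,-0.5],0,0.8],
  [[0,0,-0.2],0,0.8],
  [[0,0,0],0,0.8],
  [[0,0,0],0,0.8],
])

```text
time_s: 14.7
ee_pos: [513.7, -216.6, 28.4]
ee_rot: [-180.0, 0.0, 24.1]
force: [0.4, -0.8, -0.2]
gripper_width: 37.3
gripper_force: 15.0
```

move_arm([
  [[0,0,-0.15],0,0.8],
  [[0,0,-0.1],0,0.8],
  [[0,0,0],0,0.8],
])

```text
time_s: 15.0
ee_pos: [513.6, -216.6, 25.9]
ee_rot: [-180.0, 0.0, 24.1]
force: [0.7, -0.6, -0.4]
gripper_width: 37.5
gripper_force: 15.0
```

move_arm([
  [[0,0,-0.1],0,0.8],
  [[0,0,0],0,0.8],
])

```text
time_s: 15.2
ee_pos: [513.8, -216.7, 25.0]
ee_rot: [180.0, -0.0, 24.1]
force: [-0.3, 0.6, -0.6]
gripper_width: 37.6
gripper_force: 15.0
```

move_arm([
  [[0,0,-0.1],0,0.8],
  [[0,0,0],0,0.8],
])

```text
time_s: 15.4
ee_pos: [513.9, -216.7, 24.9]
ee_rot: [180.0, -0.0, 24.1]
force: [-1.1, 1.2, 6.4]
gripper_width: 37.5
gripper_force: 15.0
```

The upward force of 6.4 N shows contact with the board. Releasing.

move_arm([
  [[0,0,0.05],0,0.7],
  [[0,0,0],0,0.5],
  [[0,0,0],0,0.2],
  [[0,0,0],0,0],
  [[0,0,0],0,0],
])

```text
time_s: 15.9
ee_pos: [513.7, -216.6, 24.3]
ee_rot: [-180.0, 0.0, 24.1]
force: [1.1, 0.3, -0.1]
gripper_width: 66.5
gripper_force: 0.0
```

move_arm([
  [[0,0,0],0,0],
  [[0,0,2],0,0],
  [[0,0,3],0,0],
  [[0,0,4],0,0],
  [[0,0,4],0,0],
])

```text
time_s: 16.4
ee_pos: [513.3, -216.4, 155.4]
ee_rot: [-180.0, 0.0, 24.1]
force: [-0.3, -0.3, 0.4]
gripper_width: 91.1
gripper_force: 0.0
```

move_arm([
  [[-2,-3,3],0,0],
  [[-2,-4,1],0,0],
  [[-2,-4,0],0,0],
  [[0,0,0],0,0],
  [[0,0,0],0,0],
])

```text
time_s: 16.9
ee_pos: [453.1, -327.1, 194.3]
ee_rot: [-180.0, -0.0, 23.9]
force: [0.0, -0.2, -0.2]
gripper_width: 91.3
gripper_force: 0.0
```

Run:
```python
from h import *
np.set_printoptions(precision=1,suppress=True)
s=env.state();print(s["time_s"],s["ee_pos"],s["force"])
f=env.grab_frame("side");cv2.imwrite("pics/s4.png",cv2.resize(f["frame"][150:450,180:480,::-1],None,fx=2,fy=2))
for l,z in(("cone",8),("cone_skirt",43.5),("collar_pointer",94)):
    for g in env.landmark_of(f,l)[:1]: print(l,np.array(g["point"]),round(g["score"],2),atz(f,g["point"],z),depth(f,g["point"]))
```

```text
16.9 [ 453.1 -327.1  194.3] [ 0.  -0.2 -0.2]
cone [308.9 245.5] 0.64 [ 513.8 -212.3    8. ] [ 516.4 -206.5   19.1]
cone_skirt [309.9 238.7] 0.51 [ 511.7 -209.3   43.5] [ 515.8 -200.5   59.8]
collar_pointer [406.2 387.8] 0.97 [510.8 195.9  94. ] [502.5 192.8  62.6]
```

View pics/s4.png

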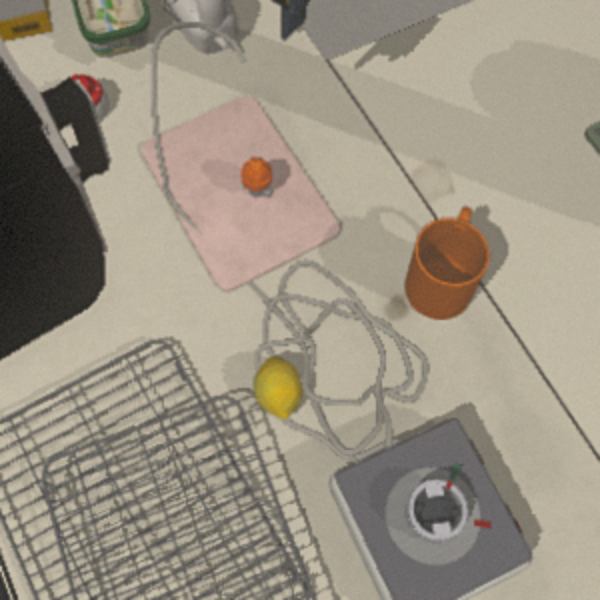

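The cone stands upright on the board at crop (257,175), the collar pointer is at the green bar at (452,475), and the mug, lemon, tub and timer are undisturbed.

```bash
python3 -c "
from workcell import env
print(env.job_done())"
```

```text
the job is handed in; nothing more can be done
None
```

I turned the collar to the green mark and it dropped home; the cone now stands upright on the chopping board, the other things weren't disturbed, and the job is handed in (no verdict was returned).

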